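# Put the tin on display and light it

## Task

Take the rectangular steel tin out of the rack and set it gently, upright, in the middle of the small white platform between the cheeks of the display stand, so that no edge of it hangs over; do not drop it. Once it stands there and you have let go of it, flip the stand's toggle switch over to the other side to turn its light on. Leave the other things where they are.

Things in the scene. Friction and masses are not known exactly. Their poses are not given: they have to be found in the camera images.
- tin: Plain steel rectangular tin with a slip lid, standing upright: 42 (its x) by 62 (its y) by 80 mm tall, about 0.25 kg (may vary by a third). Origin at the centre of its underside, z up to its lid. Starts in one slot of the rack, its 62 mm length along the slot (rack y). Either way round is the same.
- rack: Fixed grey rack, 126 (x) by 74 (y) mm, 84 mm high, origin under its centre. Upright 6 mm walls at x = -60, 0, +60 mm leave two slots 54 mm wide, floor 4 mm above the table, open above and at both y ends. The walls are as high as the tin and 6 mm from its wide faces: there it can only be taken by its narrow end faces, 62 mm apart.
- stand: Fixed display stand on a base plate 110 (x) by 200 (y) by 10 mm (y -55 to +145). Origin on the table below the middle of its platform. Two upright aluminium cheeks, 56 mm long in x, inner faces at y = -39.5 and +39.5 mm, tops at z = 110 mm, level with the lid of a tin standing there. Open above and to -x and +x.
- platform (a point): Middle of the top face of the stand's small white platform, 56 (stand x) by 76 (stand y) mm, 30 mm above the table, between the cheeks. The tin fits with its 62 mm length along the stand's y. Fingers do not fit between its end faces and the cheeks: to be set here it must be held by its wide faces, 42 mm apart.
- switch_box (a point): Middle of the top face of the stand's black switch box, 60 (stand x) by 44 (stand y) mm, top 45 mm above the table, centred at y = +115 mm of the stand.
- toggle (a joint): The light's toggle bat on the stand's switch box, rad. 0 = off, leaning 0.5 rad towards the stand's -x; 1.0 = on, leaning 0.5 rad towards +x. Hinged at x = 0, y = 115 mm, z = 45 mm of the stand, about the stand's y. Over-centre: pushed past 0.5 it snaps over and stays; pushing takes about 1 N.
- toggle_tip (a point): Centre of the 15 mm steel ball at the end of the toggle bat (bat 10 mm thick, 52.5 mm from hinge to this point). Off, it lies 25 mm to the stand's -x side of the hinge and 91 mm above the table.
- tin_corner0 (a point): Corner of the tin's underside at x = -21, y = -31 mm of the tin.
- tin_corner1 (a point): Corner of the tin's underside at x = +21, y = -31 mm of the tin.
- tin_corner2 (a point): Corner of the tin's underside at x = +21, y = +31 mm of the tin.
- tin_corner3 (a point): Corner of the tin's underside at x = -21, y = +31 mm of the tin.
- round_tin: Bystander: plain round steel tin, 44 mm diameter, 60 mm tall, in the other slot of the rack. Origin under its centre.
- saucer: Bystander: white ceramic saucer, 124 mm across, 16 mm high. Origin under its centre.
- brush: Bystander: curved suede brush, 150 (x) by 46 by about 45 mm high, nubs down. Origin under its centre.
- shoehorn_clip: Bystander: steel spring clip on a 60 by 90 mm foot gripping a folded shoehorn 170 mm long (x), 50 mm high. Origin under its centre.
- spray: Bystander: upright bottle, 52 mm diameter, 150 mm tall. Origin under its centre.
- shoe_tree: Bystander: wooden shoe tree about 200 mm long, 72 mm wide, 52 mm high. Origin under the middle of its round toe; it runs to -x.

How it is judged:
By the outcome, as a careful person would: the job done as asked, in the order asked, and still so for the second after the job is handed in, with the robot touching nothing.
It also fails if it takes over 70 s, if anything falls off the work surface, if the arm or the gripper's body presses on something with over 40 N, if the wrist force passes 120 N, or if a joint passes its speed limit or range.

## Robot

A 6-joint arm with a two-finger parallel gripper is mounted at the origin on the work surface. World frame = base frame: x ahead of the robot, y to its left, z up, the work surface at z = 0. Lengths are in m, angles in rad, forces in N, time in s.
With the tool pointing down it reaches from about 0.35 to 0.775 m from the base axis. Payload 7.3 kg.
Tool frame: the origin (TCP) lies at the very end of the fingers, on their centre line; the grasp point (between the pads) lies 19 mm behind it (robot.tcp_to_grasp is the distance from the TCP to the grasp point, in m); x points along the fingers, y is the direction in which the jaws open and shut, and the axes are right-handed (so a half turn about x gives the same grasp; the last joint's range is limited). The gripper opens to 92 mm and grips with 3 to 60 N. Pads are 19 mm wide; open, the fingers measure 130 mm over their backs; the gripper's body (75 mm by 190 mm) begins 47 mm behind the grasp point.
Start: joints at [1.134, 0.342, 1.524, -0, 1.275, -0.146], TCP at [0.151, 0.503, 0.227] pointing down, gripper open.
Joint ranges: [-2.53, 2.53], [-0.77, 2.02], [0.04, 2.7], [-1, 4.14], [0.28, 2.66], [-3.11, 3.11]. Speed limits (rad/s): [2.57, 2.57, 3.14, 3.14, 3.14, 3.14].

## Interface

Orientations are given as [roll, pitch, yaw] about the fixed x, y, z axes, in that order (R = Rz(yaw) Ry(pitch) Rx(roll)).
In Python, from cell import robot gives the robot as it stands.
- The arm moves only by the tool move_arm, never from a script. Its argument "increments" is a list of rows, each a list of 4 numbers: the shift along the tool's x, y, z normalised to -1 to 1, where 1 is 40 cm, then the turn about the tool's x normalised to -1 to 1, where 1 is 60 degrees. In form: [[dx, dy, dz, twist], ...]. A call has 1 to 5 rows; each row is the pose to reach, as a shift and turn from the pose commanded when the call began, along the tool's axes at that moment; what a row does not reach only later rows make up. A row lasts 1/8 s, in which the tool goes at most 62.5 mm and 10.7 degrees, less where a joint would pass 70% of its speed; a pose out of reach is approached as far as the arm can. A call with a number of a shift or a turn outside -1 to 1 is refused whole. A call with a gripper value outside its range is refused whole. "gripper" is the closure, from 0 (fully open) to 1 (shut), set as the call begins (left out, the last holds). The fingers move at their own pace and stop on an object; "squeeze" is the grip in N (left out, the last holds). Time passes only in rows, so rows that repeat a pose let the fingers close. It gives the time, the measured TCP pose, the force and the opening at its end, in the units of the state.
- robot.observe(): the state, without advancing time (a new reading comes with each control period).
- robot.read_camera(name): name is "scene" or "top" or "wrist"; returns the picture (384x512x3 uint8, red, green, blue); there is no depth.
- robot.camera_params(name): a dict with "fx", "fy", "cx", "cy" (pixels), "k1" (the pictures are not rectified: a ray, as slopes to the right and down, at radius r is drawn at 1 + k1 r^2 times it, then the intrinsics apply), "R" (3x3) and "t" (3): a world point X has camera coordinates R X + t; the wrist camera has in their place "tool_from_camera" (4x4, takes a point from camera to tool coordinates, whose origin is the TCP and whose axes are the tool frame's). Camera axes: x right, y down, z forward; pixel columns grow to the right and rows downward; lengths in m; the calibration is good to about 2 mm. A picture is of the moment at which its call begins: read the wrist's pose just before it. camera_params takes no time and is no camera call.
- robot.hand_in(): hands the job in, once; it reports no verdict.
The state is a dict: "time": time; "qpos": joint angles; "qvel": joint speeds; "joint_efforts": joint torques, N m; "tool_pos": TCP position; "tool_rot": TCP orientation; "contact_force": force on the tool from outside, world axes, zero at the start; "torque": the same for the moment, N m; "opening": finger opening in m.
Only numpy, scipy, OpenCV 4.12 (cv2) and the standard library are available. Lean on these libraries where they do the work, as an engineer would, in place of code of your own. Each camera call takes 0.05 s, during which the arm holds its last target.

## Working session

There is one attempt and no reset: what is moved stays moved. The work goes in short steps, Python scripts to look and compute and a tool call to move; the robot and the scene stay as the last step left them, time stands still between calls to the robot, and variables do not carry over. Pictures are saved under pics/ and viewed, and the job is handed in when it is done.

Besides the shell and the picture viewer there is one more tool, called after "Emit:" as name([rows], argument=value, ...), one row to a line, values as JSON. move_arm: Moves the arm, as the interface text tells. Its arguments: {"type":"object","properties":{"increments":{"type":"array","items":{"type":"array","items":{"type":"number"}}},"gripper":{"type":"number"},"squeeze":{"type":"number"}},"required":["increments"]}

```bash
ls; mkdir -p pics
python3 - <<'E'
from cell import robot
import cv2
print(robot.observe())
for n in ("scene","top","wrist"):
    im=robot.read_camera(n); cv2.imwrite(f"pics/{n}0.png",im[:,:,::-1])
    p=robot.camera_params(n); print(n,p)
E
```

```text
pics
{'time': 0.0, 'qpos': array([ 1.13396821e+00,  3.42726155e-01,  1.52504202e+00,  3.38109544e-05,
        1.27539158e+00, -1.45996248e-01]), 'qvel': array([-2.17432983e-03,  3.22405425e-04, -8.32231920e-05, -7.39386993e-05,
       -2.29282088e-04,  1.14949096e-03]), 'joint_efforts': array([-2.35268431e-03, -4.31223428e+01, -2.44216847e+01,  7.15437136e-02,
        5.58045530e-02, -1.49322241e-04]), 'tool_pos': array([0.15033249, 0.50258233, 0.22603446]), 'tool_rot': array([-1.73742074,  1.56922889, -2.02826248]), 'contact_force': array([-0.47503058, -0.45845236,  0.45041333]), 'torque': array([0.01101589, 0.04360526, 0.04193176]), 'opening': 0.09165049675351104}
scene {'fx': 499.82615017851526, 'fy': 499.82615017851526, 'cx': 248.7435752433215, 'cy': 200.68975013767616, 'k1': -0.1624801736740284, 'R': array([[-0.85476839,  0.51900837,  0.00114456],
       [ 0.45029105,  0.74268905, -0.49563186],
       [-0.25808713, -0.42313506, -0.86853195]]), 't': array([ 0.43472639, -0.20508978,  2.04261491])}
top {'fx': 349.43407519448436, 'fy': 349.43407519448436, 'cx': 253.50677461796565, 'cy': 196.39334110350126, 'k1': -0.07040489743925399, 'R': array([[ 0.02827994, -0.99955864,  0.0090983 ],
       [-0.98095745, -0.02950103, -0.19196918],
       [ 0.19215286, -0.00349616, -0.98135878]]), 't': array([-0.01349329,  0.50470806,  1.06770631])}
wrist {'fx': 266.5069691534878, 'fy': 266.5069691534878, 'cx': 255.02947372752195, 'cy': 193.27854653769174, 'k1': -0.04828722072216856, 'tool_from_camera': array([[-9.29502042e-04, -2.69782608e-01,  9.62920807e-01,
        -1.57188712e-01],
       [ 9.99999397e-01,  3.12972425e-04,  1.05297963e-03,
         6.58542027e-04],
       [-5.85443252e-04,  9.62921205e-01,  2.69782155e-01,
        -7.24032813e-02],
       [ 0.00000000e+00,  0.00000000e+00,  0.00000000e+00,
         1.00000000e+00]])}
```

View pics/scene0.png

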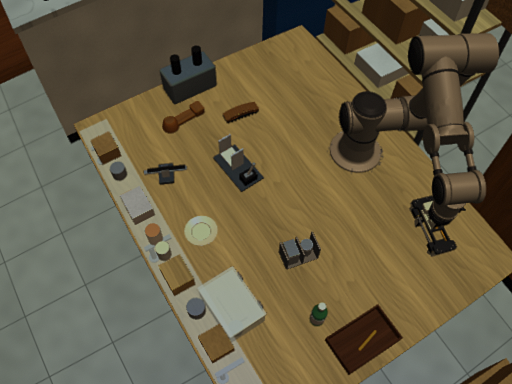

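View pics/top0.png

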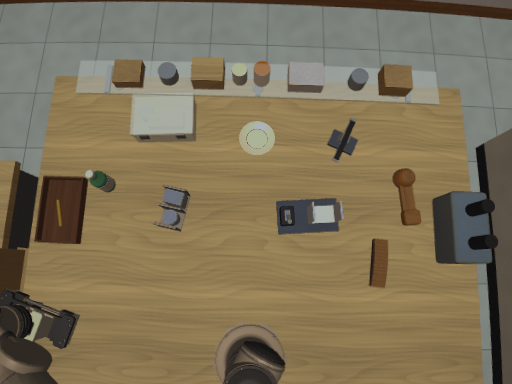

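View pics/wrist0.png

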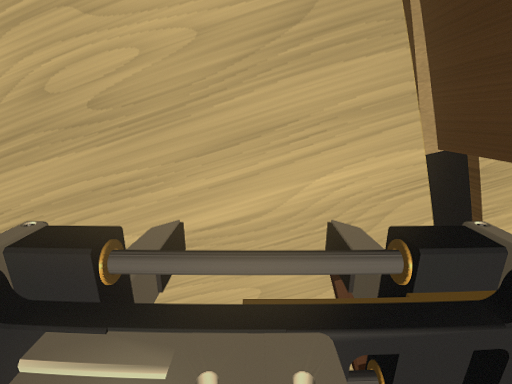

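The scene view shows the rack near (300,250), the stand near (240,165). In the top view the rack is near (172,208), with the rectangular tin in the upper slot at (175,197), and the stand near (308,215), with its switch box on the left. I'll zoom in next.

```bash
cat > h.py <<'E'
import numpy as np, cv2
from scipy.spatial.transform import Rotation as Rn
from cell import robot
def cam(name,st=None):
    p=robot.camera_params(name)
    K=np.array([[p['fx'],0,p['cx']],[0,p['fy'],p['cy']],[0,0,1]])
    if name=='wrist':
        T=np.eye(4);T[:3,:3]=Rn.from_euler('xyz',st['tool_rot']).as_matrix();T[:3,3]=st['tool_pos']
        M=np.linalg.inv(T@p['tool_from_camera']); R,t=M[:3,:3],M[:3,3]
    else: R,t=p['R'],p['t']
    return K,np.array([p['k1'],0,0,0,0.]),R,t
def ray(c,uv):
    K,d,R,t=c
    n=cv2.undistortPoints(np.array(uv,float).reshape(-1,1,2),K,d).reshape(-1,2)
    D=np.c_[n,np.ones(len(n))]@R
    return -R.T@t,D
def onplane(c,uv,z):
    o,D=ray(c,uv); s=(z-o[2])/D[:,2]; return o+D*s[:,None]
def proj(c,X):
    K,d,R,t=c
    return cv2.projectPoints(np.array(X,float).reshape(-1,3),cv2.Rodrigues(R)[0],t,K,d)[0].reshape(-1,2)
def shot(name,fn):
    st=robot.observe(); im=robot.read_camera(name); cv2.imwrite(f'pics/{fn}.png',im[:,:,::-1]); return st,im
def crop(im,x0,y0,x1,y1,s,fn):
    cv2.imwrite(f'pics/{fn}.png',cv2.resize(im[y0:y1,x0:x1],None,fx=s,fy=s,interpolation=cv2.INTER_CUBIC))
E
python3 - <<'E'
from h import *
im=cv2.imread('pics/top0.png')
a=cv2.resize(im[170:245,130:230],None,fx=6,fy=6,interpolation=2)[:,:400]
crop(im,140,175,205,240,8,'t_rack'); crop(im,265,185,365,245,8,'t_stand')
c=cam('top'); print(onplane(c,[[175,198],[171,217]],.08), onplane(c,[[323,214],[288,216]],.03))
R=Rn.from_euler('xyz',robot.observe()['tool_rot']).as_matrix();print(R.round(3))
E
```

```text
[[0.48639251 0.24501812 0.08      ]
 [0.42662201 0.25319012 0.08      ]] [[ 0.45734923 -0.22517343  0.03      ]
 [ 0.44760659 -0.11172999  0.03      ]]
[[-0.     0.287  0.958]
 [-0.001  0.958 -0.287]
 [-1.    -0.001 -0.   ]]
```

View pics/t_rack.png

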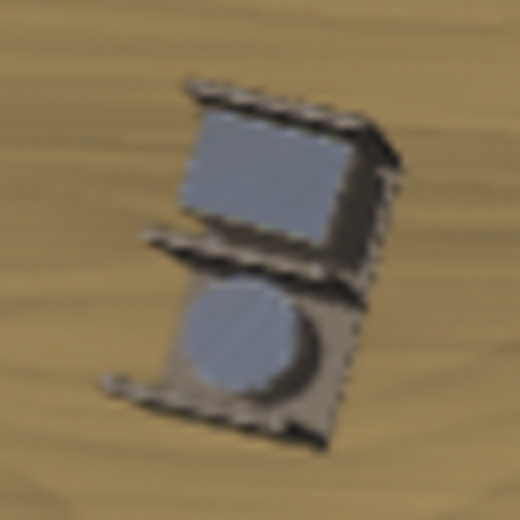

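View pics/t_stand.png

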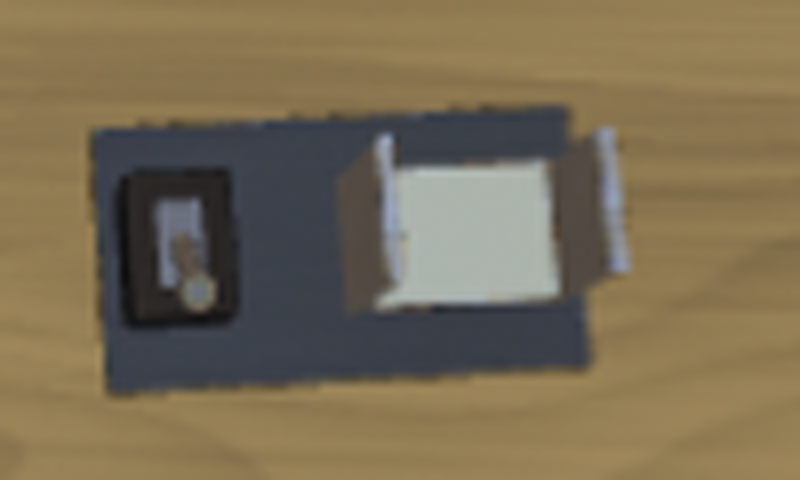

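Top view, zoomed: tin lid corners at about (208,107), (353,150), (325,245), (180,205) in the 8x crop. The platform, the cheeks and the toggle ball at (198,292) are all visible.

Run:
```python
from h import *
c=cam('top')
def P(l,x0,y0): return [[x0+(u+.5)/8-.5,y0+(v+.5)/8-.5] for u,v in l]
t=onplane(c,P([(208,107),(353,150),(325,245),(180,205)],140,175),.084); print(t.round(4),t.mean(0)); 
print([np.linalg.norm(t[i]-t[(i+1)%4]).round(4) for i in range(4)])
d=(t[0]-t[1]+t[3]-t[2]);print('long axis deg',np.degrees(np.arctan2(d[1],d[0])))
b=onplane(c,P([(92,130),(568,106),(592,370),(108,393)],265,185),.01); print(b.round(4)); print([np.linalg.norm(b[i]-b[(i+1)%4]).round(4) for i in range(4)])
d=b[0]-b[1]+b[3]-b[2];print('stand y deg',np.degrees(np.arctan2(d[1],d[0])))
m=b.mean(0); d/=np.linalg.norm(d); print('plat',m-d*.045)
p=onplane(c,P([(398,170),(548,160),(562,295),(400,303)],265,185),.03);print(p.round(4),p.mean(0))
print('ball',onplane(c,P([(198,292)],265,185),.091))
st=robot.observe();R=Rn.from_euler('xyz',st['tool_rot']).as_matrix()
print(np.degrees(np.arctan2(R[1,1],R[0,1])),st['tool_pos'])
```

```text
[[0.5166 0.276  0.084 ]
 [0.5012 0.2181 0.084 ]
 [0.4636 0.2265 0.084 ]
 [0.4776 0.2839 0.084 ]] [0.48976431 0.25110023 0.084     ]
[np.float64(0.0599), np.float64(0.0385), np.float64(0.0591), np.float64(0.0399)]
long axis deg 75.73508522784934
[[ 0.4999 -0.0738  0.01  ]
 [ 0.5159 -0.2719  0.01  ]
 [ 0.4062 -0.2801  0.01  ]
 [ 0.3916 -0.0821  0.01  ]]
[np.float64(0.1987), np.float64(0.11), np.float64(0.1986), np.float64(0.1086)]
stand y deg 94.43410858637155
plat [ 0.45688091 -0.22186379  0.01      ]
[[ 0.4834 -0.197   0.03  ]
 [ 0.4893 -0.2585  0.03  ]
 [ 0.4342 -0.2634  0.03  ]
 [ 0.4292 -0.1976  0.03  ]] [ 0.45900835 -0.22911549  0.03      ]
ball [[ 0.42360734 -0.10948745  0.091     ]]
73.33887074101295 [0.15037875 0.50271412 0.22621508]
```

Emit:
move_arm([
  [0, -0.06, 0.13, -0.04],
  [0, -0.12, 0.27, -0.04],
  [0, -0.18, 0.4, -0.04],
  [0, -0.24, 0.54, -0.04],
  [0, -0.3, 0.67, -0.04],
])

```text
time: 0.78
tool_pos: [0.3741, 0.3097, 0.2266]
tool_rot: [2.867, 1.571, 2.618]
contact_force: [-0.1, 0.9, -0.9]
opening: 0.0916
```

Emit:
move_arm([
  [0, -0.06, 0.12, 0],
  [0, -0.06, 0.12, 0],
  [0, -0.06, 0.12, 0],
])

```text
time: 1.15
tool_pos: [0.413, 0.2761, 0.2265]
tool_rot: [-2.957, 1.57, 3.077]
contact_force: [-0.5, 0.3, 0.4]
opening: 0.0921
```

Run:
```python
from h import *
st,im=shot('wrist','w1'); print(st['time'],st['tool_pos'],Rn.from_euler('xyz',st['tool_rot']).as_matrix().round(3))
c=cam('wrist',st)
a=np.radians(75.7-90);Rz=np.array([[np.cos(a),-np.sin(a)],[np.sin(a),np.cos(a)]])
print(proj(c,[[*(np.array([.49,.251])+Rz@[sx*.021,sy*.031]),.084] for sx,sy in((-1,-1),(1,-1),(1,1),(-1,1))]))
```

```text
1.15 [0.41300716 0.27614172 0.22645163] [[-0.001  0.247  0.969]
 [ 0.     0.969 -0.247]
 [-1.    -0.    -0.001]]
[[224.39457811 231.51319813]
 [225.47315398 262.16110256]
 [274.54661557 262.18944013]
 [275.29075839 231.53733119]]
```

View pics/w1.png

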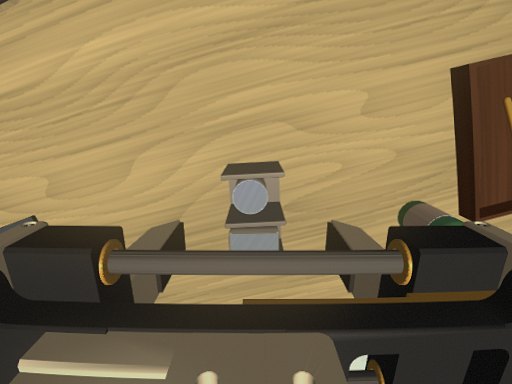

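The wrist view shows the round tin at (250,197) and the rectangular lid half hidden at (253,240). Image down is tool +z, so I'll move further along +z to see it clear of the fingers.

Emit:
move_arm([
  [0, 0, 0.14, 0],
  [0, 0, 0.28, 0],
  [0, 0, 0.28, 0],
  [0, 0, 0.28, 0],
])

```text
time: 1.7
tool_pos: [0.5206, 0.2496, 0.2264]
tool_rot: [-2.931, 1.569, 3.105]
contact_force: [-0.3, 0.1, 0.9]
opening: 0.0918
```

Run:
```python
from h import *
st,im=shot('wrist','w2'); print(st['time'],st['tool_pos'],st['qvel'].round(3),Rn.from_euler('xyz',st['tool_rot']).as_matrix().round(3))
np.save('st2.npy',np.r_[st['tool_pos'],st['tool_rot']])
crop(im[:,:,::-1],190,60,310,210,4,'w2c')
```

```text
1.7 [0.52062369 0.24955694 0.226373  ] [ 0.009 -0.02   0.012 -0.001 -0.002 -0.002] [[-0.001  0.245  0.97 ]
 [ 0.     0.97  -0.245]
 [-1.    -0.    -0.001]]
```

View pics/w2c.png

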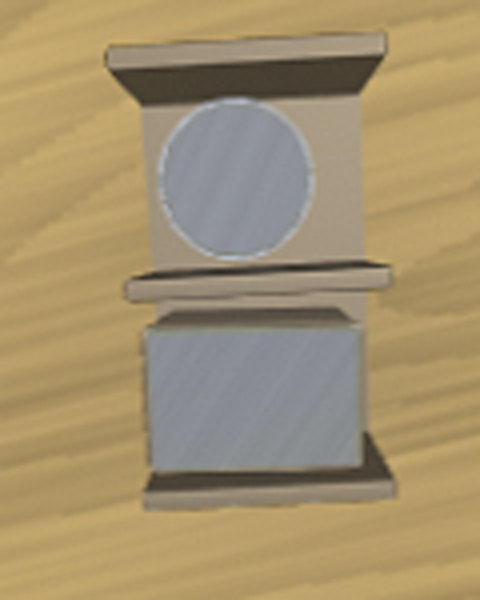

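The lid is in full view, with crop corners near (147,328), (362,324), (362,465), (150,470). Next I'll measure it with a colour mask.

Run:
```python
from h import *
v=np.load('st2.npy'); st=dict(tool_pos=v[:3],tool_rot=v[3:])
im=cv2.imread('pics/w2.png').astype(int)
m=((im[...,0]>im[...,2]+3)&(im[...,0]>90)).astype(np.uint8)
m[:140]=0;m[180:]=0;m[:,:220]=0;m[:,290:]=0
m=cv2.morphologyEx(m,cv2.MORPH_CLOSE,np.ones((3,3)))
cs=max(cv2.findContours(m,0,1)[0],key=cv2.contourArea)[:,0]
c=cam('wrist',st)
hull=cv2.convexHull(cs.astype(np.float32))[:,0]
P=onplane(c,hull,.084)[:,:2]
(ce,sz,an)=cv2.minAreaRect((P*1000).astype(np.float32)); print(cs.min(0),cs.max(0),ce,sz,an)
Q=onplane(c,[[190+(u+.5)/4-.5,60+(w+.5)/4-.5] for u,w in[(147,328),(362,324),(362,467),(150,470)]],.084)
print(Q.round(4),Q.mean(0)); d=Q[1]-Q[0]+Q[2]-Q[3]; print(np.degrees(np.arctan2(d[1],d[0])),[np.linalg.norm(Q[i]-Q[(i+1)%4]).round(4) for i in range(4)])
# rack walls tops (edges near/far) as cross-check
W=onplane(c,[[190+(u+.5)/4-.5,60+(w+.5)/4-.5] for u,w in[(107,47),(386,34),(145,495),(397,484),(145,508),(397,496)]],.084)
print(W.round(4))
```

```text
[228 143] [278 176] (492.8717346191406, 255.20697021484375) (56.606754302978516, 37.05906677246094) 77.61701965332031
[[0.4664 0.2314 0.084 ]
 [0.4799 0.2895 0.084 ]
 [0.5194 0.2805 0.084 ]
 [0.5053 0.2213 0.084 ]] [0.49274694 0.2556729  0.084     ]
76.78498572184101 [np.float64(0.0596), np.float64(0.0405), np.float64(0.0609), np.float64(0.0403)]
[[0.3936 0.2408 0.084 ]
 [0.4084 0.3122 0.084 ]
 [0.5121 0.2179 0.084 ]
 [0.5267 0.2892 0.084 ]
 [0.5158 0.2168 0.084 ]
 [0.5302 0.2885 0.084 ]]
```

Emit:
move_arm([
  [0, -0.006, -0.072, -0.015],
  [0.1, -0.006, -0.072, -0.015],
  [0.2, -0.006, -0.072, -0.015],
  [0.25, -0.006, -0.072, -0.015],
])

```text
time: 2.25
tool_pos: [0.4909, 0.254, 0.1254]
tool_rot: [-2.665, 1.568, -2.896]
contact_force: [0.2, 0.3, 0.2]
opening: 0.0915
```

Run:
```python
from h import *
st,im=shot('wrist','w3'); print(st['time'],st['tool_pos'],Rn.from_euler('xyz',st['tool_rot']).as_matrix().round(3))
```

```text
2.25 [0.49091342 0.25398002 0.12536119] [[-0.002  0.229  0.973]
 [-0.001  0.973 -0.229]
 [-1.    -0.001 -0.002]]
```

View pics/w3.png

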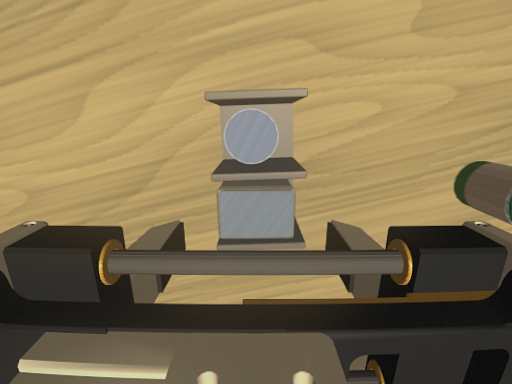

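The lid spans columns 218–295, midway between the fingers. The spray bottle at the right edge is clear. I'll descend and grip.

Emit:
move_arm([
  [0.1, 0, 0, 0],
  [0.18, 0, 0, 0],
  [0.21, 0, 0, 0],
  [0.21, 0, 0, 0],
])

```text
time: 2.8
tool_pos: [0.4931, 0.2538, 0.0432]
tool_rot: [2.699, 1.571, 2.467]
contact_force: [0.1, 0.3, -0.1]
opening: 0.092
```

Emit:
move_arm([
  [0, 0, 0, 0],
  [0, 0, 0, 0],
  [0, 0, 0, 0],
  [0, 0, 0, 0],
  [0, 0, 0, 0],
], gripper=1, squeeze=15)

```text
time: 3.42
tool_pos: [0.4938, 0.2534, 0.0432]
tool_rot: [0.64, 1.57, 0.407]
contact_force: [-1.0, 0.4, 5.6]
opening: 0.0619
```

Emit:
move_arm([
  [-0.05, 0, 0, 0],
  [-0.12, 0, 0, 0],
  [-0.19, 0, 0, 0],
  [-0.25, 0, 0, 0],
  [-0.25, 0, 0, 0],
])

```text
time: 4.05
tool_pos: [0.4943, 0.2535, 0.1439]
tool_rot: [0.593, 1.568, 0.359]
contact_force: [-0.1, -0.4, -2.7]
opening: 0.0618
```

Run:
```python
from h import *
st,im=shot('wrist','w4'); print(st['time'],st['tool_pos'],st['qpos'].round(3),st['opening'],st['contact_force'],Rn.from_euler('xyz',st['tool_rot']).as_matrix().round(3))
st,im=shot('scene','s4');crop(im[:,:,::-1],180,100,360,290,4,'s4c')
```

```text
4.05 [0.49427848 0.25354514 0.14385306] [ 0.336  0.473  1.562  0.     1.103 -1.002] 0.06184690425089718 [-0.10020582 -0.40966612 -2.65883622] [[ 0.003  0.231  0.973]
 [ 0.001  0.973 -0.231]
 [-1.     0.002  0.003]]
```

View pics/s4c.png

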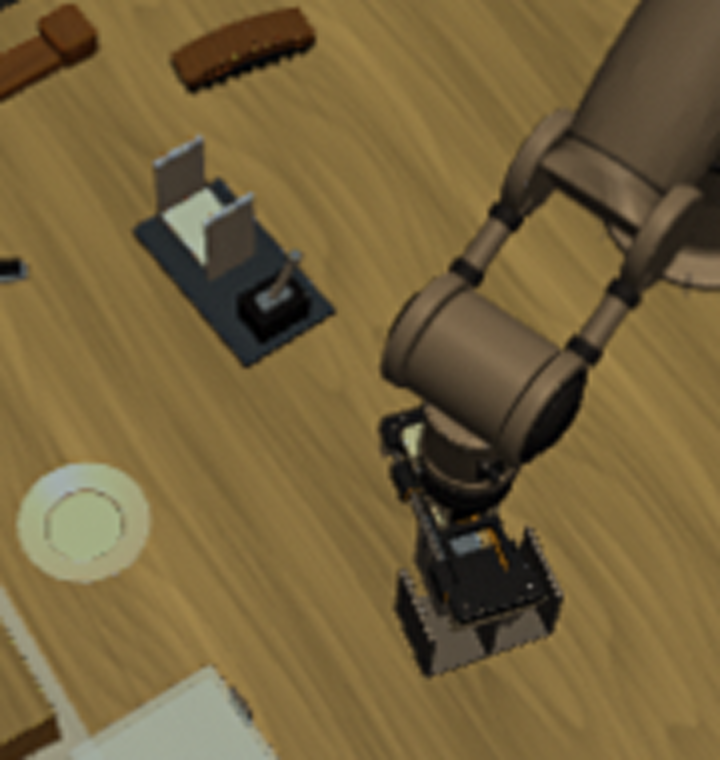

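View pics/w4.png

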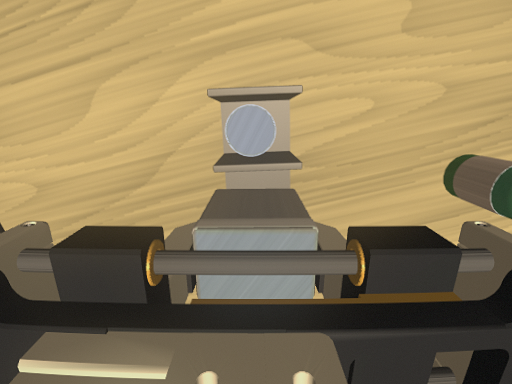

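The tin is held at an opening of 61.8 mm, lifted clear of the rack, and the round tin is undisturbed. I'll carry it to free table, turned to line up with the stand.

Emit:
move_arm([
  [0, -0.08, 0, -0.06],
  [0, -0.18, 0, -0.13],
  [0, -0.28, 0, -0.2],
  [0, -0.38, 0, -0.26],
  [0, -0.48, 0, -0.3],
])

```text
time: 4.78
tool_pos: [0.4478, 0.0653, 0.1413]
tool_rot: [3.034, 1.568, 3.116]
contact_force: [0.5, 0.2, -2.0]
opening: 0.0615
```

Emit:
move_arm([
  [0.05, -0.01, 0, 0],
  [0.12, -0.01, 0, 0],
  [0.19, -0.01, 0, 0],
  [0.235, -0.01, 0, 0],
  [0.235, -0.01, 0, 0],
])

```text
time: 5.4
tool_pos: [0.4475, 0.0625, 0.0466]
tool_rot: [3.013, 1.565, 3.094]
contact_force: [0.6, 0.4, -1.1]
opening: 0.0619
```

Emit:
move_arm([
  [0.005, 0, 0, 0],
  [0.01, 0, 0, 0],
  [0.012, 0, 0, 0],
])

```text
time: 5.78
tool_pos: [0.4497, 0.0625, 0.0443]
tool_rot: [-0.018, 1.57, 0.063]
contact_force: [-0.5, 0.2, -0.8]
opening: 0.0622
```

Emit:
move_arm([
  [0.003, 0, 0, 0],
  [0.003, 0, 0, 0],
])

```text
time: 6.02
tool_pos: [0.4495, 0.0625, 0.0428]
tool_rot: [0.402, 1.571, 0.483]
contact_force: [0.5, 0.8, -1.7]
opening: 0.0621
```

Emit:
move_arm([
  [0.004, 0, 0, 0],
  [0.004, 0, 0, 0],
])

```text
time: 6.28
tool_pos: [0.4494, 0.0625, 0.041]
tool_rot: [2.578, 1.571, 2.659]
contact_force: [0.1, -0.9, -2.3]
opening: 0.062
```

Emit:
move_arm([
  [0.004, 0, 0, 0],
  [0.004, 0, 0, 0],
])

```text
time: 6.52
tool_pos: [0.4494, 0.0625, 0.0394]
tool_rot: [2.677, 1.571, 2.758]
contact_force: [-0.4, -1.0, -2.8]
opening: 0.062
```

Emit:
move_arm([
  [0.003, 0, 0, 0],
  [0.003, 0, 0, 0],
])

```text
time: 6.78
tool_pos: [0.4495, 0.0625, 0.0392]
tool_rot: [-0.104, 1.57, -0.023]
contact_force: [-2.9, 0.7, 9.9]
opening: 0.0617
```

Run:
```python
from h import *
st=robot.observe();print(st['tool_pos'],st['contact_force'])
```

```text
[0.44949078 0.06249255 0.03922024] [-2.90041438  0.72397148  9.92937305]
```

Table contact, with the bottom at z=0 as expected. I'll release.

Emit:
move_arm([
  [0, 0, 0, 0],
  [0, 0, 0, 0],
  [0, 0, 0, 0],
  [0, 0, 0, 0],
], gripper=0)

```text
time: 7.28
tool_pos: [0.4495, 0.0625, 0.0382]
tool_rot: [2.303, 1.571, 2.384]
contact_force: [-0.1, 0.1, 0.8]
opening: 0.0911
```

Emit:
move_arm([
  [-0.1, 0, 0, 0],
  [-0.2, 0, 0, 0],
  [-0.3, 0, 0, 0],
  [-0.4, 0, 0, 0],
  [-0.4, 0, 0, 0],
])

```text
time: 7.9
tool_pos: [0.4511, 0.0625, 0.201]
tool_rot: [-0.098, 1.564, -0.017]
contact_force: [0.0, 0.7, -0.7]
opening: 0.0919
```

Emit:
move_arm([
  [0, 0, 0.1, 0.17],
  [0, 0, 0.1, 0.34],
  [0, 0, 0.1, 0.51],
  [0, 0, 0.1, 0.68],
  [0, 0, 0.1, 0.85],
])

```text
time: 8.52
tool_pos: [0.4887, 0.0657, 0.1969]
tool_rot: [-2.382, 1.568, 3.087]
contact_force: [0.5, -0.1, 0.4]
opening: 0.0916
```

Emit:
move_arm([
  [0, 0, 0, 0.17],
  [0, 0, 0, 0.34],
  [0, 0, 0, 0.51],
  [0, 0, 0, 0.65],
  [0, 0, 0, 0.65],
])

```text
time: 9.15
tool_pos: [0.4888, 0.0657, 0.1972]
tool_rot: [-1.72, 1.569, 3.075]
contact_force: [-0.2, -0.6, 0.7]
opening: 0.0916
```

Run:
```python
from h import *
st,im=shot('wrist','w5'); print(st['time'],st['tool_pos'],st['opening'],Rn.from_euler('xyz',st['tool_rot']).as_matrix().round(3))
np.save('st5.npy',np.r_[st['tool_pos'],st['tool_rot']])
```

```text
9.15 [0.48875383 0.0657293  0.19715558] 0.09164033701750497 [[-0.002  0.997  0.082]
 [ 0.     0.082 -0.997]
 [-1.    -0.002 -0.   ]]
```

View pics/w5.png

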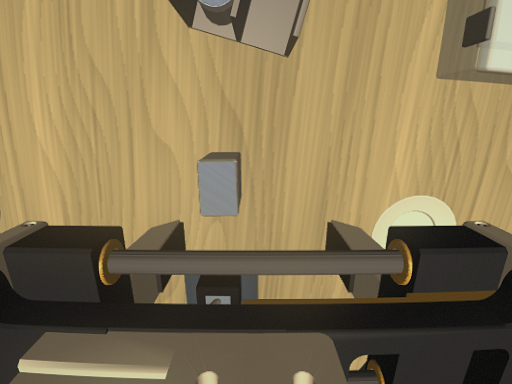

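The tin stands upright on the table at (219,187), and the switch box shows below at (218,298). I'll measure the lid.

```bash
cat >> h.py <<'E'
def lid(im,st,box,z):
    x0,y0,x1,y1=box
    b=im[y0:y1,x0:x1].astype(int)   # rgb
    m=((b[...,2]>b[...,0]+3)&(b[...,2]>95)).astype(np.uint8)
    m=cv2.morphologyEx(m,cv2.MORPH_OPEN,np.ones((3,3)))
    m=cv2.morphologyEx(m,cv2.MORPH_CLOSE,np.ones((5,5)))
    cs=max(cv2.findContours(m,0,1)[0],key=cv2.contourArea)[:,0]+[x0,y0]
    q=cv2.boxPoints(cv2.minAreaRect(cs.astype(np.float32)))
    P=onplane(cam('wrist',st),q,z); print('px',q.round(1).tolist()); return P
def rect(P):
    e=P[1]-P[0];f=P[2]-P[1]
    if np.linalg.norm(e)<np.linalg.norm(f): e,f=f,e
    print('center',P.mean(0).round(4),'sizes',np.linalg.norm(e).round(4),np.linalg.norm(f).round(4),'long deg',(np.degrees(np.arctan2(e[1],e[0]))%180).round(2))
E
python3 - <<'E'
from h import *
v=np.load('st5.npy'); st=dict(tool_pos=v[:3],tool_rot=v[3:])
im=cv2.imread('pics/w5.png')[:,:,::-1]
P=lid(im,st,(185,140,260,230),.08); rect(P)
crop(im[:,:,::-1],180,140,260,225,7,'w5c')
E
```

```text
px [[198.89999389648438, 164.0], [233.5, 162.39999389648438], [235.39999389648438, 202.6999969482422], [200.8000030517578, 204.3000030517578]]
center [0.4485 0.0694 0.08  ] sizes 0.0438 0.0361 long deg 96.23
```

View pics/w5c.png

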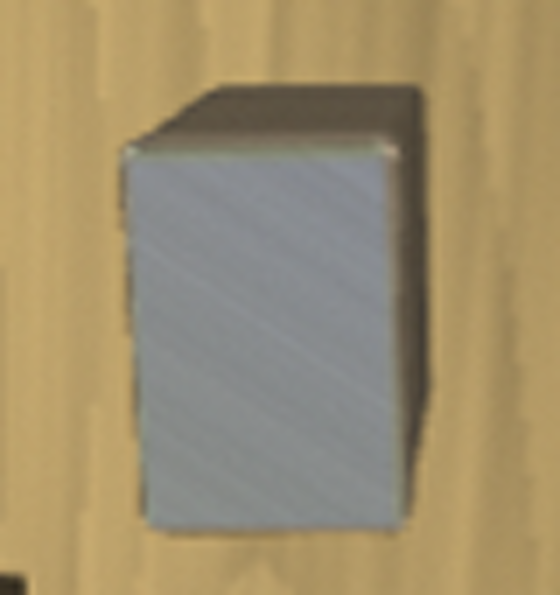

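Mask was too tight. In the 7x crop the lid corners read (127,150), (392,148), (406,525), (148,530).

Run:
```python
from h import *
v=np.load('st5.npy'); st=dict(tool_pos=v[:3],tool_rot=v[3:])
q=[[180+(u+.5)/7-.5,140+(w+.5)/7-.5] for u,w in[(127,150),(392,148),(406,525),(148,530)]]
P=onplane(cam('wrist',st),q,.08); print(P.round(4)); rect(P)
```

```text
[[0.4272 0.092  0.08  ]
 [0.4664 0.0955 0.08  ]
 [0.4723 0.0367 0.08  ]
 [0.4321 0.0324 0.08  ]]
center [0.4495 0.0642 0.08  ] sizes 0.0592 0.0393 long deg 95.75
```

Emit:
move_arm([
  [0.0, -0.0985, 0, 0],
  [0.12, -0.0985, 0, 0],
  [0.24, -0.0985, 0, 0],
  [0.36, -0.0985, 0, 0],
  [0.39, -0.0985, 0, 0],
])

```text
time: 9.82
tool_pos: [0.4479, 0.0626, 0.0399]
tool_rot: [-1.695, 1.565, 3.1]
contact_force: [-0.1, -0.8, -0.1]
opening: 0.0919
```

Emit:
move_arm([
  [0, 0, 0, 0],
  [0, 0, 0, 0],
  [0, 0, 0, 0],
  [0, 0, 0, 0],
  [0, 0, 0, 0],
], gripper=1, squeeze=15)

```text
time: 10.45
tool_pos: [0.4502, 0.0626, 0.0427]
tool_rot: [1.573, 1.57, 0.084]
contact_force: [0.4, 0.2, -0.4]
opening: 0.0459
```

Emit:
move_arm([
  [0, 0, 0, 0],
  [0, 0, 0, 0],
  [0, 0, 0, 0],
])

```text
time: 10.82
tool_pos: [0.4498, 0.0625, 0.0425]
tool_rot: [-1.75, 1.57, 3.043]
contact_force: [-2.5, -0.5, 5.2]
opening: 0.0418
```

Run:
```python
from h import *
st,im=shot('wrist','w6'); print(st['time'],st['tool_pos'],st['opening'],st['contact_force'],Rn.from_euler('xyz',st['tool_rot']).as_matrix().round(3))
```

```text
10.825 [0.44978059 0.06253585 0.04247628] 0.04177783347005866 [-2.46657764 -0.51518087  5.18449367] [[-0.     0.997  0.081]
 [ 0.     0.081 -0.997]
 [-1.    -0.    -0.   ]]
```

View pics/w6.png

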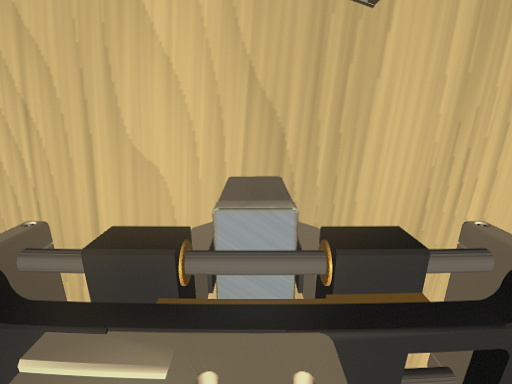

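Emit:
move_arm([
  [-0.06, 0, 0, 0],
  [-0.16, 0, 0, 0],
  [-0.28, 0, 0, 0],
  [-0.4, 0, 0, 0],
  [-0.45, 0, 0, 0],
])

```text
time: 11.5
tool_pos: [0.4511, 0.0625, 0.2248]
tool_rot: [1.494, 1.566, 0.004]
contact_force: [0.1, 0.2, -2.7]
opening: 0.0418
```

Run:
```python
from h import *
st,im=shot('wrist','w7'); print(st['time'],st['tool_pos'],st['opening'],st['contact_force'])
```

```text
11.5 [0.45110319 0.06254874 0.2247956 ] 0.04177469882735416 [ 0.14591531  0.22955617 -2.70410602]
```

Emit:
move_arm([
  [0, 0, 0.08, 0],
  [0, 0, 0.2, 0],
  [0, 0, 0.33, 0],
  [0, 0, 0.46, 0],
  [0, 0, 0.58, 0],
])

```text
time: 12.18
tool_pos: [0.4685, -0.1704, 0.221]
tool_rot: [-2.32, 1.569, 2.473]
contact_force: [1.0, 0.2, -2.1]
opening: 0.0421
```

Emit:
move_arm([
  [0, 0, 0.12, 0],
  [0, 0, 0.24, 0],
  [0, 0, 0.36, 0],
  [0, 0, 0.44, 0],
  [0, 0, 0.44, 0],
])

```text
time: 12.8
tool_pos: [0.4824, -0.3461, 0.2201]
tool_rot: [-2.322, 1.569, 2.468]
contact_force: [0.2, 0.9, -2.0]
opening: 0.0421
```

Run:
```python
from h import *
st,im=shot('wrist','w8'); print(st['time'],st['tool_pos'],st['opening'],st['contact_force'],st['qvel'].round(3),Rn.from_euler('xyz',st['tool_rot']).as_matrix().round(3))
np.save('st8.npy',np.r_[st['tool_pos'],st['tool_rot']])
```

```text
12.8 [ 0.48242474 -0.34606925  0.22005395] 0.04211100394595919 [ 0.22303906  0.87765252 -1.98959718] [ 0.039 -0.034  0.044  0.018  0.011  0.017] [[-0.002  0.997  0.078]
 [ 0.001  0.078 -0.997]
 [-1.    -0.002 -0.002]]
```

View pics/w8.png

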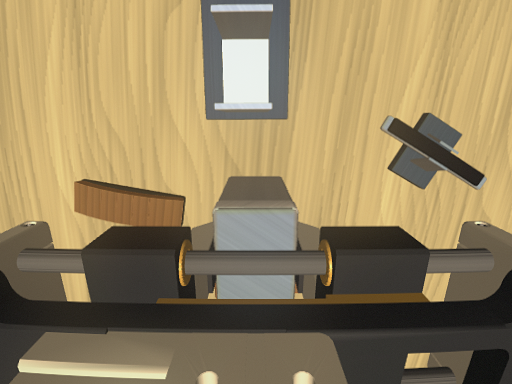

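The wrist view shows the whole stand end: white platform around (246,72), cheek tops at rows ~7 and ~106, plate edge at row 118. I'll zoom in to measure.

Run:
```python
import cv2
from h import crop
im=cv2.imread('pics/w8.png')
crop(im,195,0,300,125,4.8,'w8c'); crop(im,205,165,310,305,4,'w8t')
```

```text
(no output)
```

View pics/w8c.png

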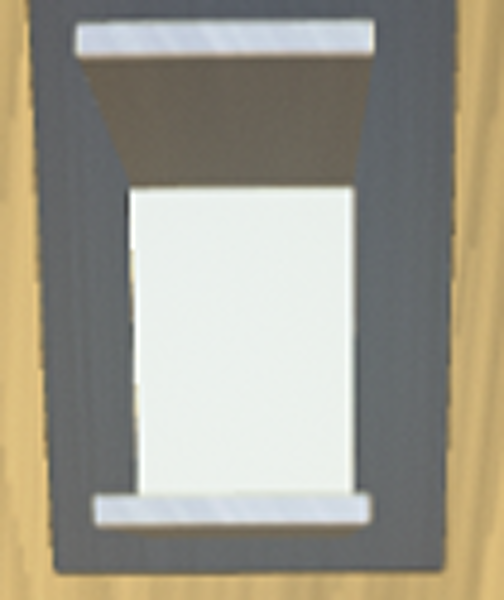

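View pics/w8t.png

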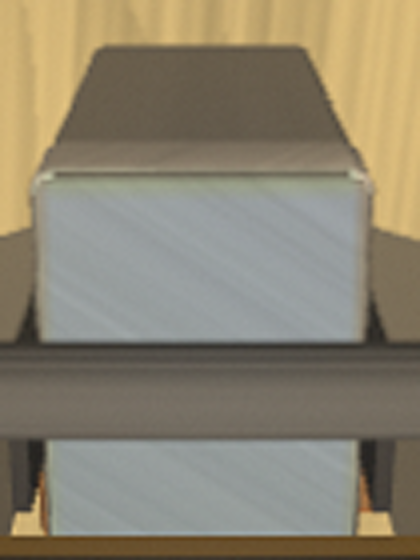

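Run:
```python
from h import *
v=np.load('st8.npy'); st=dict(tool_pos=v[:3],tool_rot=v[3:]); c=cam('wrist',st)
R=Rn.from_euler('xyz',v[3:]).as_matrix()
def px(l,x0,y0,s): return [[x0+(u+.5)/s-.5,y0+(w+.5)/s-.5] for u,w in l]
C=onplane(c,px([(78,57),(374,55),(371,493),(95,495)],195,0,4.8),.110); print('cheek',C.round(4)); rect(C)
Cb=onplane(c,px([(78,21),(374,20),(371,523),(95,525)],195,0,4.8),.110); rect(Cb)
D=onplane(c,px([(130,188),(354,187),(353,492),(138,493)],195,0,4.8),.03); print('plat',D.round(4)); rect(D)
a=D[0:2].mean(0); e=D[0]-D[3]+D[1]-D[2]; e/=np.linalg.norm(e); print('plat from far edge',a-.038*e, 'x edges mid',D.mean(0))
B=onplane(c,px([(57,573),(443,570)],195,0,4.8),.01); e2=B[1]-B[0]; print('plate',B.round(4),np.linalg.norm(e2),np.degrees(np.arctan2(e2[1],e2[0]))); 
n=np.array([-e2[1],e2[0],0]);n/=np.linalg.norm(n); print('plat from plate',B.mean(0)+.055*n)
z=v[2]
L=onplane(c,px([(40,178),(367,178)],205,165,4),z-.0425+.08)
U=onplane(c,px([(97,48),(305,48)],205,165,4),z-.0425)
for n_,Q in(('lid',L),('under',U)): print(n_,((Q-v[:3])@R).round(4),np.linalg.norm(Q[1]-Q[0]))
print('tool yaw',np.degrees(np.arctan2(R[1,1],R[0,1])))
```

```text
cheek [[ 0.4303 -0.1822  0.11  ]
 [ 0.4852 -0.1778  0.11  ]
 [ 0.4919 -0.2561  0.11  ]
 [ 0.4371 -0.2607  0.11  ]]
center [ 0.4611 -0.2192  0.11  ] sizes 0.0786 0.0551 long deg 94.88
center [ 0.4611 -0.2191  0.11  ] sizes 0.0903 0.0549 long deg 94.93
plat [[ 0.4303 -0.1835  0.03  ]
 [ 0.4853 -0.179   0.03  ]
 [ 0.4915 -0.2511  0.03  ]
 [ 0.4361 -0.2556  0.03  ]]
center [ 0.4608 -0.2173  0.03  ] sizes 0.0723 0.0552 long deg 94.94
plat from far edge [ 0.46095944 -0.2191224   0.03      ] x edges mid [ 0.4608078  -0.21729899  0.03      ]
plate [[ 0.4123 -0.2776  0.01  ]
 [ 0.5191 -0.2684  0.01  ]] 0.10726576948364017 4.893779200545493
plat from plate [ 0.46100101 -0.21817634  0.01      ]
lid [[-0.0374 -0.0187 -0.0319]
 [-0.0375  0.0202 -0.0319]] 0.03883058964701003
under [[ 0.0426 -0.0195 -0.0306]
 [ 0.0425  0.0203 -0.0306]] 0.03979493515686672
tool yaw 4.476398194107285
```

Cheek, platform and plate measurements agree: the centre is about (0.461, -0.2195), yaw 4.9°, and the sizes match the given ones. The tin sits centred on the TCP. I'll move over the platform.

Emit:
move_arm([
  [0, -0.01, -0.08, 0],
  [0, -0.02, -0.18, 0],
  [0, -0.028, -0.27, 0],
  [0, -0.028, -0.317, -0.004],
  [0, -0.028, -0.317, -0.004],
])

```text
time: 13.48
tool_pos: [0.4618, -0.2174, 0.2224]
tool_rot: [1.03, 1.57, -0.453]
contact_force: [-0.5, -0.0, -1.7]
opening: 0.0417
```

Emit:
move_arm([
  [0, 0, 0, 0],
  [0, 0, 0, 0],
])

```text
time: 13.72
tool_pos: [0.4618, -0.2196, 0.2221]
tool_rot: [0.162, 1.571, -1.325]
contact_force: [0.2, -0.0, -2.0]
opening: 0.0423
```

Run:
```python
from h import *
st,im=shot('wrist','w9'); print(st['time'],st['tool_pos'],st['opening'],st['contact_force'],st['qvel'].round(3),Rn.from_euler('xyz',st['tool_rot']).as_matrix().round(3))
st,im=shot('scene','s9');crop(im[:,:,::-1],180,90,330,230,5,'s9c')
```

```text
13.725 [ 0.46179091 -0.21957645  0.2220846 ] 0.04227462114823452 [ 0.20319702 -0.03809145 -1.98633618] [-0.002  0.     0.002  0.001  0.001  0.002] [[ 0.     0.996  0.084]
 [-0.     0.084 -0.996]
 [-1.     0.     0.   ]]
```

View pics/w9.png

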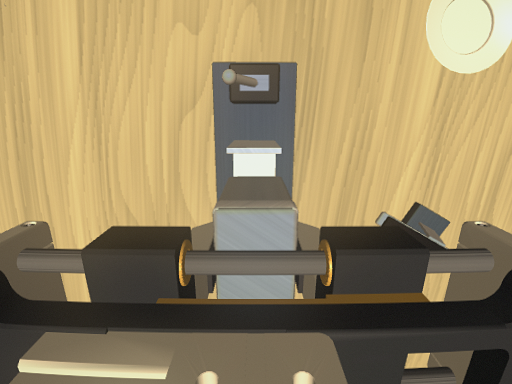

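View pics/s9c.png

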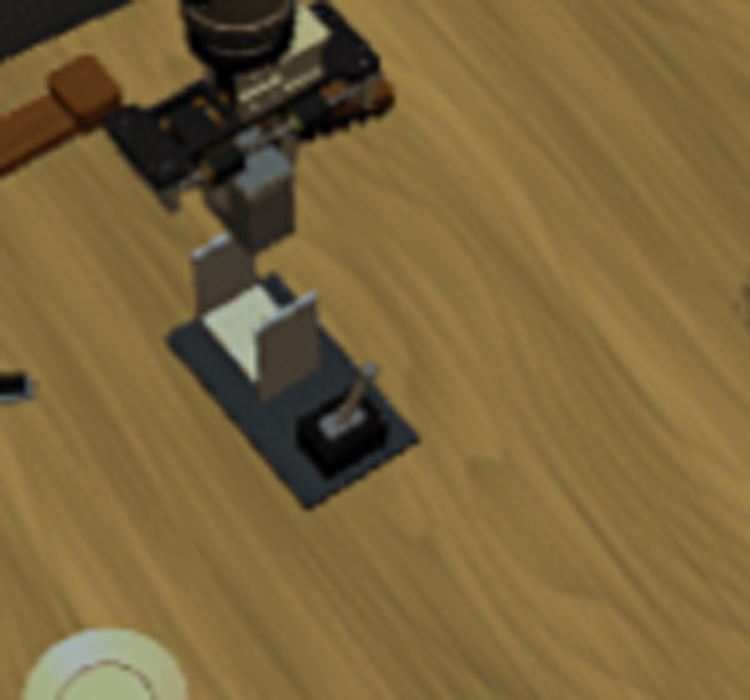

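Run:
```python
from h import *
st=robot.observe(); c=cam('wrist',st); R=Rn.from_euler('xyz',st['tool_rot']).as_matrix()
im=cv2.imread('pics/w9.png'); crop(im,205,55,305,215,4,'w9c')
f=lambda u,z:((onplane(c,u,z)-st['tool_pos'])@R).round(4)
print('cheek',f([[227,153.3],[281,153.3]],.11)); print('ball',onplane(c,[[229.5,76]],.091),f([[229.5,76]],.091))
print('box',f([[229.5,103],[279,103]],.045))
```

```text
cheek [[ 0.1121 -0.0277 -0.0398]
 [ 0.112   0.0267 -0.0398]]
ball [[ 0.42676673 -0.10640331  0.091     ]] [[ 0.1311 -0.0253 -0.1155]]
box [[ 0.1771 -0.03   -0.0919]
 [ 0.1771  0.0292 -0.0919]]
```

View pics/w9c.png

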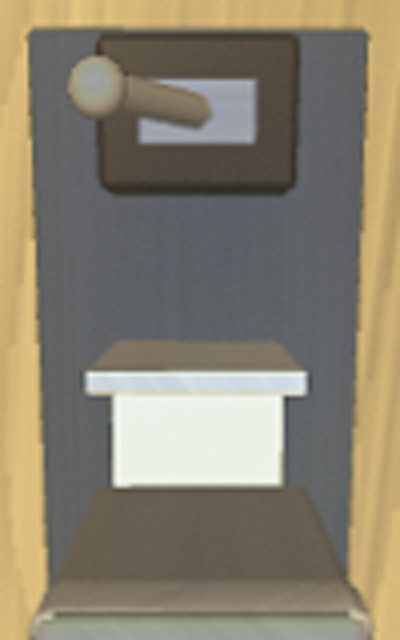

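All alignment checks agree to about 1 mm. I'll descend slowly between the cheeks.

Emit:
move_arm([
  [0.05, 0, 0, 0],
  [0.1, 0, 0, 0],
  [0.15, 0, 0, 0],
  [0.2, 0, 0, 0],
  [0.25, 0, 0, 0],
])

```text
time: 14.45
tool_pos: [0.4617, -0.2192, 0.1215]
tool_rot: [1.324, 1.571, -0.163]
contact_force: [0.0, -0.4, -1.8]
opening: 0.0418
```

Emit:
move_arm([
  [0.04, 0, 0, 0],
  [0.08, 0, 0, 0],
  [0.1, 0, 0, 0],
  [0.11, 0, 0, 0],
  [0.11, 0, 0, 0],
])

```text
time: 15.08
tool_pos: [0.4618, -0.2188, 0.0784]
tool_rot: [1.444, 1.571, -0.042]
contact_force: [0.7, -0.7, -1.8]
opening: 0.0421
```

Emit:
move_arm([
  [0.003, 0, 0, 0],
  [0.003, 0, 0, 0],
])

```text
time: 15.32
tool_pos: [0.4618, -0.2187, 0.0774]
tool_rot: [1.034, 1.57, -0.451]
contact_force: [-0.1, -0.9, -1.8]
opening: 0.0418
```

Emit:
move_arm([
  [0.003, 0, 0.002, 0],
  [0.006, 0, 0.002, 0],
  [0.006, 0, 0.002, 0],
])

```text
time: 15.7
tool_pos: [0.4616, -0.2194, 0.0746]
tool_rot: [-2.558, 1.57, 2.24]
contact_force: [0.6, 0.1, -2.1]
opening: 0.0414
```

Emit:
move_arm([
  [0.003, 0, 0, 0],
  [0.003, 0, 0, 0],
])

```text
time: 15.95
tool_pos: [0.4616, -0.2194, 0.0734]
tool_rot: [-2.511, 1.571, 2.287]
contact_force: [-0.8, -0.6, -1.8]
opening: 0.0418
```

Emit:
move_arm([
  [0.003, 0, 0, 0],
  [0.003, 0, 0, 0],
])

```text
time: 16.2
tool_pos: [0.4617, -0.2195, 0.0725]
tool_rot: [0.997, 1.571, -0.489]
contact_force: [-1.1, 0.4, 0.6]
opening: 0.0417
```

Contact is beginning (-1.8 to +0.6 N). One more small step, then release.

Emit:
move_arm([
  [0.002, 0, 0, 0],
  [0.002, 0, 0, 0],
])

```text
time: 16.45
tool_pos: [0.4617, -0.2195, 0.0725]
tool_rot: [0.761, 1.57, -0.724]
contact_force: [-2.6, 1.6, 8.3]
opening: 0.042
```

Run:
```python
from h import *
st,im=shot('wrist','w10'); print(st['time'],st['tool_pos'],st['opening'],st['contact_force'])
```

```text
16.45 [ 0.46172728 -0.21952765  0.07246996] 0.04204681963821824 [-2.63373733  1.63025238  8.31071362]
```

View pics/w10.png

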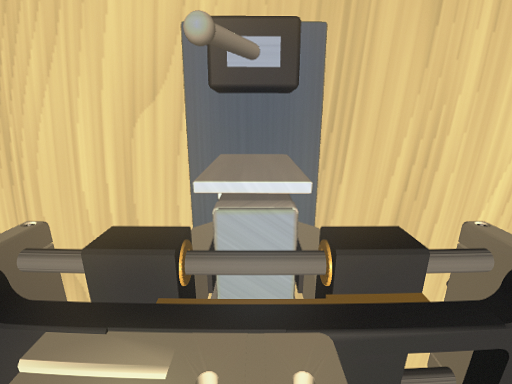

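The tin is seated at exactly the expected height and lies between the cheeks. I'll release and retreat straight up.

Emit:
move_arm([
  [0, 0, 0, 0],
  [0, 0, 0, 0],
  [0, 0, 0, 0],
  [0, 0, 0, 0],
], gripper=0)

```text
time: 17.0
tool_pos: [0.4617, -0.2194, 0.0714]
tool_rot: [-2.589, 1.571, 2.208]
contact_force: [0.1, 0.8, -0.4]
opening: 0.0775
```

Emit:
move_arm([
  [-0.08, 0, 0, 0],
  [-0.18, 0, 0, 0],
  [-0.28, 0, 0, 0],
  [-0.38, 0, 0, 0],
  [-0.42, 0, 0, 0],
])

```text
time: 17.62
tool_pos: [0.4624, -0.2199, 0.2421]
tool_rot: [0.916, 1.567, -0.569]
contact_force: [0.7, -0.0, -0.8]
opening: 0.0919
```

Emit:
move_arm([
  [0, 0, 0.1, 0],
  [0, 0, 0.2, 0],
  [0, 0, 0.25, 0],
  [0, 0, 0.25, 0],
  [0, 0, 0.25, 0],
], gripper=1)

```text
time: 18.25
tool_pos: [0.4702, -0.3179, 0.2393]
tool_rot: [-2.881, 1.57, 1.917]
contact_force: [0.8, -0.0, -0.8]
opening: 0.0462
```

Run:
```python
from h import *
st,im=shot('wrist','w11'); print(st['time'],st['tool_pos'],st['opening'],st['contact_force'],st['qvel'].round(3),Rn.from_euler('xyz',st['tool_rot']).as_matrix().round(3))
np.save('st11.npy',np.r_[st['tool_pos'],st['tool_rot']])
crop(im[:,:,::-1],185,0,325,180,3.3,'w11c')
```

```text
18.25 [ 0.47016082 -0.31789686  0.23932043] 0.04618690318769593 [ 0.77820835 -0.00184204 -0.80284557] [ 0.009 -0.01   0.    -0.004 -0.001 -0.004] [[-0.     0.996  0.086]
 [ 0.001  0.086 -0.996]
 [-1.    -0.    -0.001]]
```

View pics/w11.png

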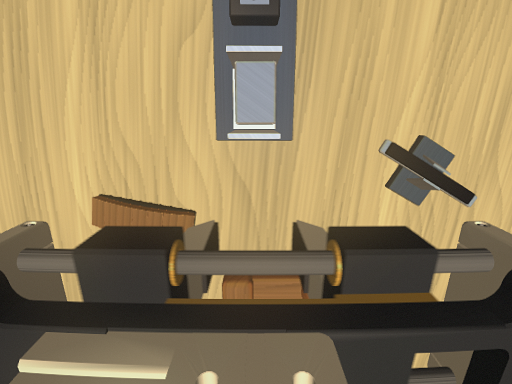

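View pics/w11c.png

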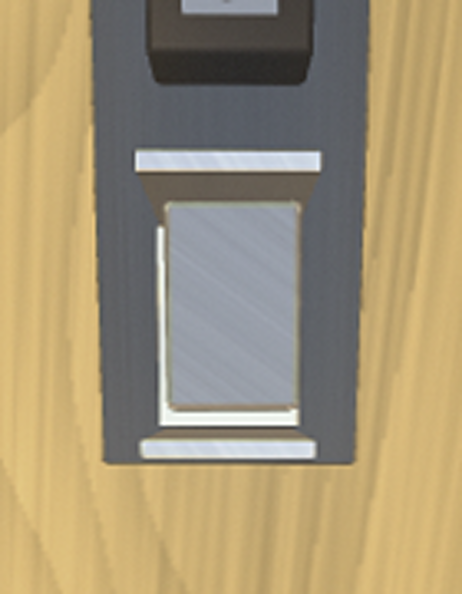

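The tin stands centred. Its lid-to-cheek gaps are 31 and 30 crop px, with about 1.3 mm x offset from the cheek midline, so nothing overhangs. With the gripper closed, I'll now go to the -x side of the toggle.

Emit:
move_arm([
  [0, -0.05, -0.12, 0],
  [0, -0.1, -0.25, 0],
  [0, -0.15, -0.38, 0],
  [0, -0.19, -0.5, 0],
  [0, -0.19, -0.535, 0],
])

```text
time: 18.92
tool_pos: [0.3748, -0.1094, 0.24]
tool_rot: [1.755, 1.57, 0.272]
contact_force: [1.0, 0.5, 1.1]
opening: 0.0007
```

Emit:
move_arm([
  [0, 0, 0, 0],
  [0, 0, 0, 0],
])

```text
time: 19.18
tool_pos: [0.377, -0.1131, 0.2396]
tool_rot: [0.724, 1.57, -0.761]
contact_force: [0.7, 0.7, 0.8]
opening: 0.0006
```

Run:
```python
from h import *
st,im=shot('wrist','w12'); print(st['time'],st['tool_pos'],st['opening'],st['qpos'].round(3),Rn.from_euler('xyz',st['tool_rot']).as_matrix().round(3))
st,im=shot('scene','s12');crop(im[:,:,::-1],180,90,330,230,5,'s12c')
```

```text
19.175 [ 0.37696841 -0.11307598  0.23960169] 0.0005934802058482115 [-0.487  0.085  1.823 -0.     1.233 -0.572] [[ 0.001  0.996  0.085]
 [-0.001  0.085 -0.996]
 [-1.     0.001  0.001]]
```

View pics/w12.png

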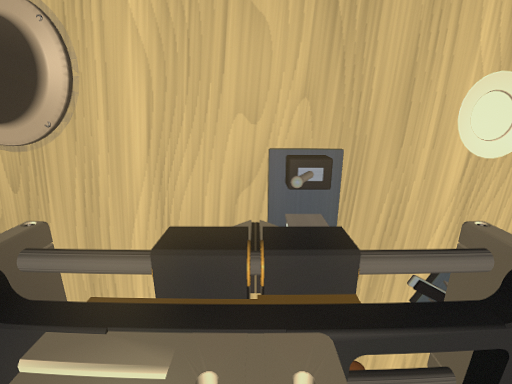

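View pics/s12c.png

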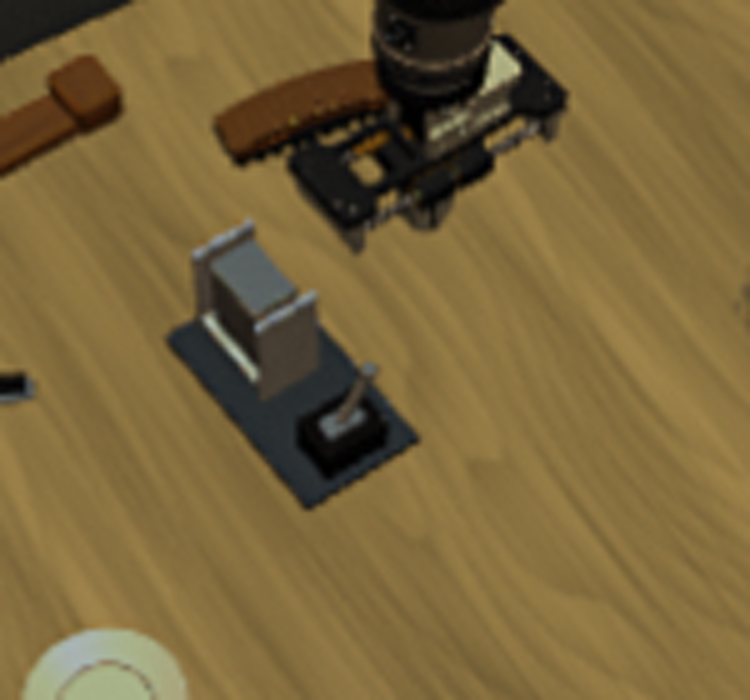

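Toggle ball at (297,182) in the wrist view, well ahead of the closed fingers. The scene view shows the tin upright between the cheeks. I'll descend beside the toggle.

Emit:
move_arm([
  [0.1, 0, -0.004, 0],
  [0.2, 0, -0.004, 0],
  [0.3, 0, -0.004, 0],
  [0.38, 0, -0.004, 0],
  [0.405, 0, -0.004, 0],
])

```text
time: 19.9
tool_pos: [0.3754, -0.1109, 0.0758]
tool_rot: [-2.149, 1.567, 2.647]
contact_force: [0.0, 0.2, 0.5]
opening: 0.001
```

Run:
```python
from h import *
st,im=shot('wrist','w13'); print(st['time'],st['tool_pos'],st['contact_force'])
c=cam('wrist',st); R=Rn.from_euler('xyz',st['tool_rot']).as_matrix()
b=np.array([.4265,-.107,.091]);print('ball in tool',(b-st['tool_pos'])@R, proj(c,b))
st,im=shot('scene','s13');crop(im[:,:,::-1],180,90,330,230,5,'s13c')
```

```text
19.9 [ 0.37535145 -0.11090894  0.07582496] [0.01313944 0.20144145 0.48647258]
ball in tool [-0.01533856  0.05124773  0.00036723] [[340.7715449  248.58657272]]
```

View pics/w13.png

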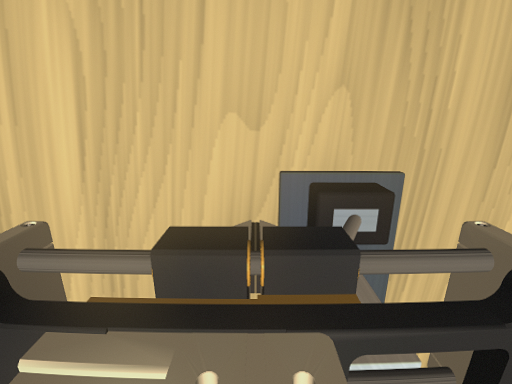

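View pics/s13c.png

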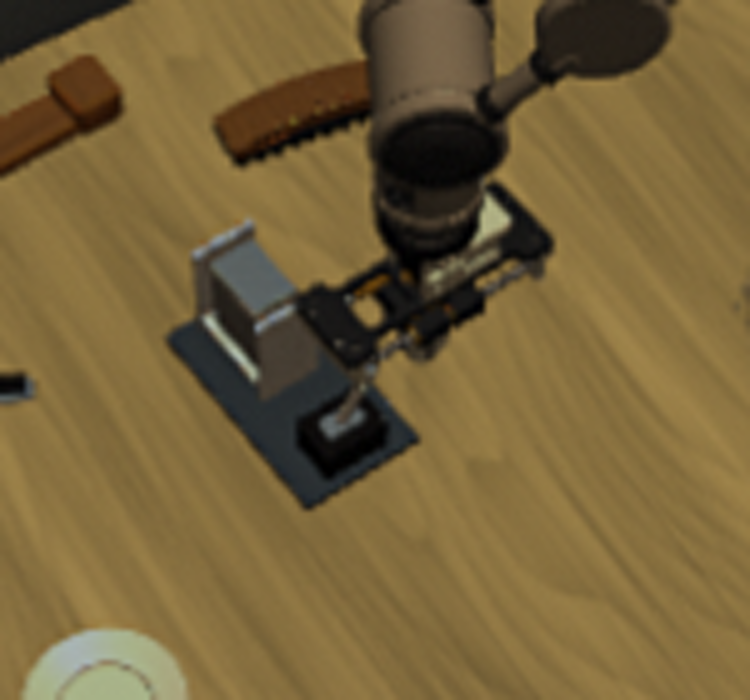

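The ball is 51 mm ahead and lined up with the fingers. I'll push along +y of the tool (stand +x) in modest steps.

Emit:
move_arm([
  [0, 0.03, 0, 0],
  [0, 0.055, 0, 0],
  [0, 0.08, 0, 0],
  [0, 0.1, 0, 0],
  [0, 0.12, 0, 0],
])

```text
time: 20.62
tool_pos: [0.4247, -0.1065, 0.0776]
tool_rot: [1.428, 1.57, -0.057]
contact_force: [0.2, -0.2, -1.1]
opening: 0.0006
```

Run:
```python
from h import *
st,im=shot('wrist','w14'); print(st['time'],st['tool_pos'],st['contact_force'])
st,im=shot('scene','s14');crop(im[:,:,::-1],180,90,330,230,5,'s14c')
```

```text
20.625 [ 0.42466021 -0.10653556  0.07759076] [ 0.22969393 -0.15998795 -1.14331968]
```

View pics/w14.png

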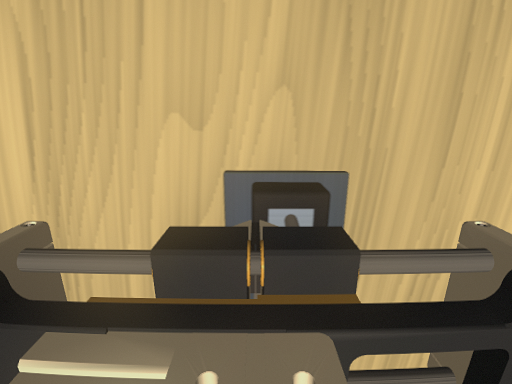

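View pics/s14c.png

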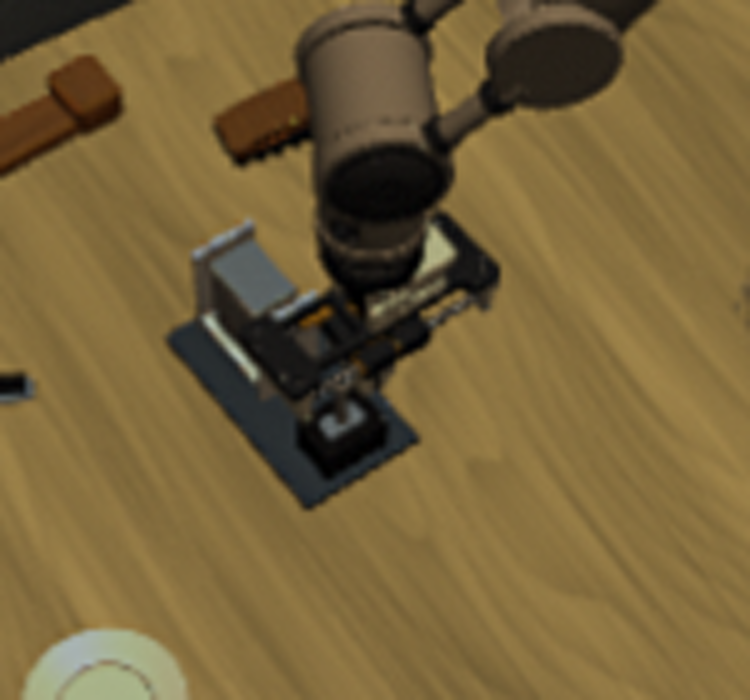

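The bat is near upright, its base at (345,415) in the scene crop. I'll push a bit further.

Emit:
move_arm([
  [0, 0.012, 0, 0],
  [0, 0.025, 0, 0],
  [0, 0.035, 0, 0],
])

```text
time: 21.1
tool_pos: [0.4383, -0.1055, 0.0775]
tool_rot: [1.739, 1.571, 0.253]
contact_force: [-0.1, -0.6, -0.1]
opening: 0.0005
```

Run:
```python
from h import *
st,im=shot('scene','s15'); print(st['time'],st['tool_pos'],st['contact_force']);crop(im[:,:,::-1],180,90,330,230,5,'s15c')
st,im=shot('wrist','w15')
```

```text
21.1 [ 0.43828386 -0.10547671  0.07752254] [-0.09349224 -0.60483666 -0.09469333]
```

View pics/s15c.png

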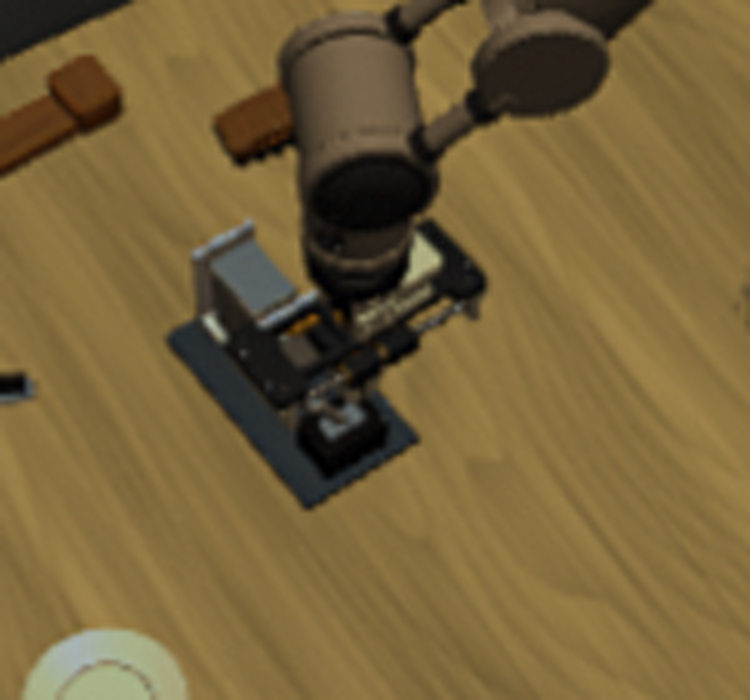

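View pics/w15.png

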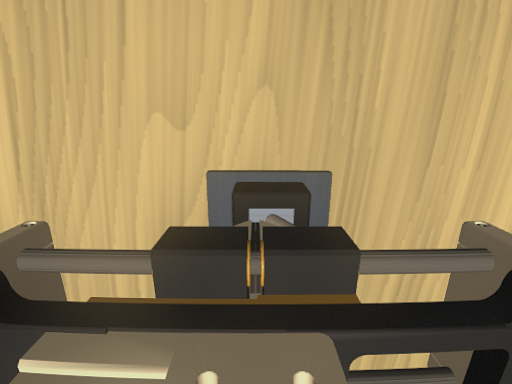

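The bat now leans to the right (+x) in the wrist view. I'll back off along -y, lift, and check.

Emit:
move_arm([
  [0, -0.05, 0, 0],
  [0, -0.1, 0, 0],
  [0, -0.15, 0, 0],
  [-0.1, -0.15, 0, 0],
  [-0.2, -0.15, 0, 0],
])

```text
time: 21.82
tool_pos: [0.3775, -0.1104, 0.1584]
tool_rot: [-2.201, 1.569, 2.596]
contact_force: [1.3, -0.0, 0.1]
opening: 0.0003
```

Emit:
move_arm([
  [-0.1, 0, 0.1, 0],
  [-0.2, 0, 0.2, 0],
  [-0.22, 0, 0.3, 0],
  [-0.22, 0, 0.4, 0],
  [-0.22, 0, 0.4, 0],
])

```text
time: 22.45
tool_pos: [0.3915, -0.272, 0.2451]
tool_rot: [-1.302, 1.571, -2.791]
contact_force: [1.1, -0.3, -0.3]
opening: 0.0003
```

Run:
```python
from h import *
st,im=shot('wrist','w16'); print(st['time'],st['tool_pos'],st['contact_force'])
st,im=shot('scene','s16');crop(im[:,:,::-1],180,90,330,230,5,'s16c')
st,im=shot('top','t16')
```

```text
22.45 [ 0.39148281 -0.27198627  0.24513257] [ 1.10385049 -0.25008521 -0.32943169]
```

View pics/w16.png

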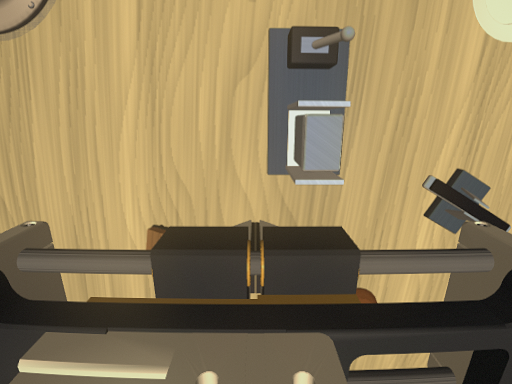

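View pics/s16c.png

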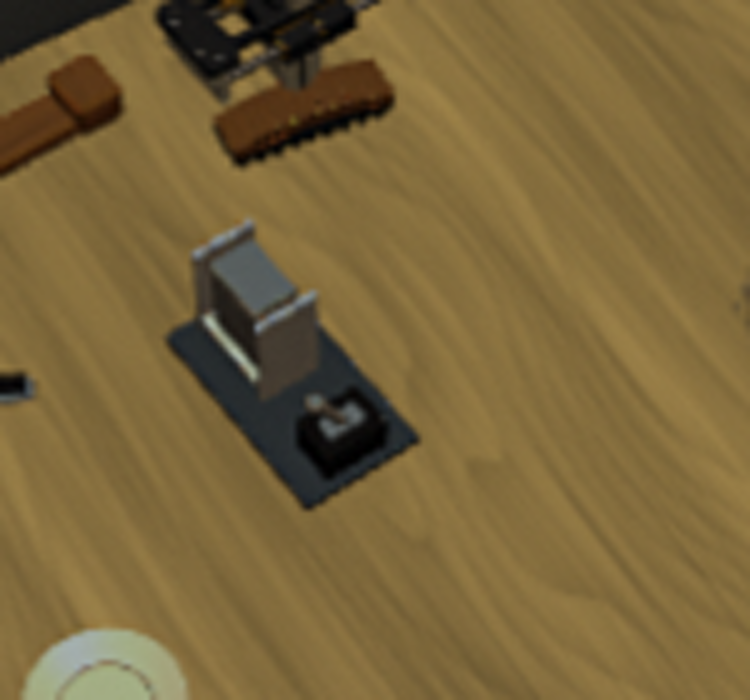

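View pics/t16.png

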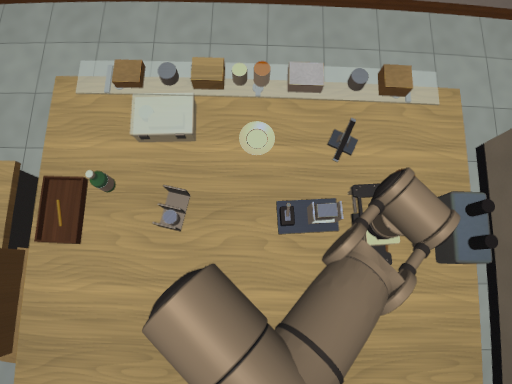

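The toggle ball is at (346,34) in the wrist view, on the +x side, and in the scene crop it has moved from (370,370) to (315,402). The tin is upright and centred, the bystanders are in place, and the robot touches nothing.

```bash
python3 -c "
from cell import robot
print(robot.hand_in()); print(robot.observe()['time'])"
```

```text
the job is handed in; nothing more can be done
None
the job is handed in; nothing more can be done
```

The tin is standing on the white platform between the cheeks, and the toggle is flipped to its on side. I handed the job in at about 22.6 s on the robot's clock, against the 70 s limit; it reports no verdict.

- **Tin:** I lifted it from the rack by its end faces and set it down on open table. I then took it again by its wide faces, lowered it onto the platform until it touched (about 8 N) and let go.
- **Switch:** with the tin released, I pushed the toggle over with the closed fingers.

**Last checks:**
- **Tin position:** it stands upright. The gaps to the two cheeks match, and it sits about 1.3 mm off centre in x, well inside the 7 mm margin, so no edge hangs over.
- **Toggle:** the bat leans to the stand's +x side in both the wrist and scene views. I did not see the light itself come on; I judged it by the bat.
- **Other things:** the bystanders I could see looked unmoved. In the last top view the arm hid the brush and shoe tree; the scene view showed both where they started.
- **Arm:** it was clear of everything at hand-in.

**Disagreement:** the top camera put the tin and the stand 3–5 mm away from where the wrist camera did. I followed the wrist camera, and the force and height at each contact agreed with it.

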